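# Right the fallen oil bottle against the fence

## Robot

A 6-joint arm with a two-finger parallel gripper is mounted at the origin on a cart in front of the work surface, level with it; the furniture and walls round the work are solid. World frame = base frame: x ahead of the robot, y to its left, z up, the work surface at z = 0. Lengths are in m, angles in rad, forces in N, time in s.
With the tool pointing down it reaches from about 0.425 to 0.95 m from the base axis. Payload 3.5 kg.
Tool frame: the origin (TCP) lies between the finger pads; the fingertips stand 14 mm ahead of it and the grasp point (between the pads) lies 5 mm behind it; z points along the fingers, y is the line along which they close (so a half turn about z gives the same grasp; the last joint's range is limited). The gripper opens to 85 mm and grips with 20 to 120 N. Pads are 22 mm wide; open, the fingers measure 114 mm over their backs; the gripper's body (76 mm by 85 mm) begins 54 mm behind the grasp point. The pads swing forward as they close: fully open they stand 13 mm farther back than shut.
Start: joints at [1.058, 0.286, 1.577, -0, 1.279, -0.15], TCP at [0.24, 0.631, 0.245] pointing down, gripper open.
Joint ranges: [-2.77, 2.77], [-0.9, 2.22], [0.21, 2.48], [-1.53, 4.67], [0.24, 2.81], [-2.84, 2.84]. Speed limits (rad/s): [2.79, 2.79, 3.14, 3.14, 3.14, 3.14].

## Interface

Orientations are given as a unit quaternion [x, y, z, w].
In Python, from plant import * gives the robot as it stands.
- The arm moves only by the tool step_arm, never from a script. Its argument "commands" is a list of rows, each an object of numbers: "gripper": the gripper's target within -1 to 1 (shut at 1, half-way at 0, fully open at -1); "x", "y", "z": the shift along the tool's x, y, z in mm; "spin": the turn about the tool's z in degrees. A call has exactly 10 rows; each row shifts and turns the commanded pose from where the row before left it, along the tool's axes as they then stand; what a row does not reach is not made up. A row lasts 1/10 s, in which the tool goes at most 50 mm and 8.59 degrees, less where a joint would pass 70% of its speed; a pose out of reach is approached as far as the arm can. A call with a gripper value outside its range is refused whole. The fingers move at their own pace and stop on an object; "force" is the grip in N (left out, the last holds). Time passes only in rows, so rows that do not move let the fingers close, or fill a call up. It gives the time, the measured TCP pose, the force, the opening and the grip force at its end, in the units of the state.
- get_state(): the state, without advancing time (a new reading comes with each control period).
- read_camera(name): name is "side" or "top" or "wrist"; returns a dict with "color" (420x560x3 uint8, red, green, blue), "z_map" (420x560 float32, m along the optical axis (not along the pixel's ray), 0 where there is no reading), "fx", "fy", "cx", "cy" (pixels), "eye" and "attitude" of the camera in the world; the wrist camera has in their place "mount" (4x4, takes a point from camera to tool coordinates, whose origin is the TCP and whose axes are the flange's). Camera axes: x right, y up, looking along -z (the intrinsics and any distortion apply to the point x, -y, -z); pixel columns grow to the right and rows downward; lengths in m; the calibration is good to about 2 mm. A picture is of the moment at which its call begins: read the wrist's pose just before it.
- sign_off(): hands the job in; it is judged then, once.
The state is a dict: "time": time; "qpos": joint angles; "dq": joint speeds; "joint_efforts": joint torques, N m; "eef_pos": TCP position; "tcp_rot": TCP orientation; "contact_force": force on the tool from outside, world axes, zero at the start; "wrist_torque": the same for the moment, N m; "opening": opening from 0.0 (shut) to 1.0 (fully open); "finger_force": force on a finger pad.
Only numpy, scipy, OpenCV 4.12 (cv2) and the standard library are available. Lean on these libraries where they do the work, as an engineer would, in place of code of your own. Each camera call takes 0.05 s, during which the arm holds its last target. There are 200 camera calls.

## Task

Two little bottles have been knocked over in front of the low wooden fence on the bench, their feet towards it. Right the orange oil bottle: tip its ball-stopper end up over its foot and push it over against the fence until the bottle stands upright on its foot close against the fence, and let go; keep its foot on the bench, do not carry the bottle through the air. Leave the empty white bottle lying where it is.

Things in the scene. Friction and masses are not known exactly. Their poses are not given: they have to be found in the camera images.
- oil_bottle: orange bottle, white band, brown ball stopper fixed on top; 0.22 kg, 115 mm tall; square body 48 x 48 mm up to 60 mm, then narrowing to a 20 mm neck. Origin: centre of the foot; z axis runs from foot to stopper. Starts lying flat on one side (origin 24 mm up), z roughly square to the fence and pointing away from it, foot 60 to 85 mm from the fence's front face
- oil_bottle_ball (a point): centre of the orange bottle's ball stopper (34 mm in diameter), on its axis, 98 mm from the foot: 24 mm above the bench when lying, 98 mm when standing. Pinched across the ball's middle the bottle turns, with a little friction, about the line between the fingers, so the hand need not tilt; while it tips, the bottle turns about the lower edge of its foot
- empty_bottle: empty white bottle with a grey band and a black ball stopper, of the same shape, size and mass (origin at the centre of its foot, z axis to the stopper). It lies beside the orange one, about 0.14 to 0.22 m away along the fence, on either side; not to be moved
- fence: low fixed fence of light wood, 340 mm long (along its y axis), 18 mm thick (along its x axis), 60 mm high, with steel brackets behind. Origin: centre of its underside; its front face, towards the robot and the bottles, is the plane x = -9 mm of its frame; a bottle standing against that face has its foot centre at x = -33 mm
Mind the look-alikes: they are no part of the job. What is meant by the oil_bottle is not turquoise, and is the smaller of those in its own colour.

How it is judged:
By the outcome, as a careful person would: the job done as asked, in the order asked, and still so for the second after the job is handed in, with the robot touching nothing.
It also fails if it takes over 40 s, if anything falls off the work surface, if the arm or the gripper's body presses on something with over 40 N, if the wrist force passes 120 N, or if a joint passes its speed limit or range.

## Working session

There is one attempt and no reset: what is moved stays moved. The work goes in short steps, Python scripts to look and compute and a tool call to move; the robot and the scene stay as the last step left them, time stands still between calls to the robot, and variables do not carry over. Pictures are saved under pics/ and viewed, at most 10 in all, crops included, and the job is handed in when it is done.

Besides the shell and the picture viewer there is one more tool, called after "Call:" by a JSON object that holds its "method" and its "body". step_arm: Moves the arm, as the interface text tells. Its arguments: {"type":"object","properties":{"commands":{"type":"array"},"force":{"type":"number"}},"required":["commands"]}

```bash
mkdir -p pics
cat > h.py <<'E'
from plant import *
import numpy as np, cv2, pickle
from scipy.spatial.transform import Rotation as R
def snap(n,f):
    s=get_state(); c=read_camera(n); c['s']=s
    cv2.imwrite(f'pics/{f}.png',c['color'][:,:,::-1]); pickle.dump(c,open(f'{f}.pkl','wb')); return c
def att(a):
    a=np.array(a); return a if a.shape==(3,3) else R.from_quat(a).as_matrix()
def world(c,u,v):
    z=c['z_map'][int(v),int(u)]
    p=np.array([(u-c['cx'])/c['fx']*z,-(v-c['cy'])/c['fy']*z,-z])
    if 'mount' in c:
        m=np.array(c['mount']); p=m[:3,:3]@p+m[:3,3]
        return R.from_quat(c['s']['tcp_rot']).as_matrix()@p+c['s']['eef_pos']
    return att(c['attitude'])@p+np.array(c['eye'])
E
python3 - <<'E'
from h import *
a=snap('top','top1');b=snap('side','side1')
print({k:v for k,v in a.items() if k not in('color','z_map')})
print({k:v for k,v in b.items() if k not in('color','z_map','s')})
E
```

```text
{'fx': 381.65223214886976, 'fy': 381.65223214886976, 'cx': 275.75018114409204, 'cy': 203.53615096156665, 'eye': array([0.39102486, 0.21797451, 0.90110798]), 'attitude': array([ 0.03942554, -0.03700408, -0.70397597,  0.70816252]), 's': {'time': 0.0, 'qpos': array([ 1.05800156e+00,  2.87234997e-01,  1.57817970e+00,  1.95050338e-05,
        1.27860463e+00, -1.49985313e-01]), 'dq': array([-1.55481519e-03, -4.31188695e-04, -3.31907175e-04,  7.45860273e-04,
        2.87494654e-05, -8.31831886e-04]), 'joint_efforts': array([ 7.52000124e-04, -4.05986989e+01, -2.92627537e+01, -1.46725638e-04,
        5.94340148e-03, -7.51590683e-07]), 'eef_pos': array([0.23920743, 0.63052402, 0.24389945]), 'tcp_rot': array([ 1.80414068e-01,  9.83590002e-01, -1.14428049e-03, -4.03595494e-04]), 'contact_force': array([0.835505  , 0.03003565, 0.67108082]), 'wrist_torque': array([ 0.04902112,  0.00884398, -0.01688244]), 'finger_force': 0.0, 'opening': 0.9994465994711198}}
{'fx': 500.71330788562426, 'fy': 500.71330788562426, 'cx': 280.198115620641, 'cy': 206.5034573696505, 'eye': array([0.49132636, 1.009837  , 0.52853775]), 'attitude': array([-0.00262081,  0.48724048,  0.87325349,  0.00426452])}
```

View pics/top1.png

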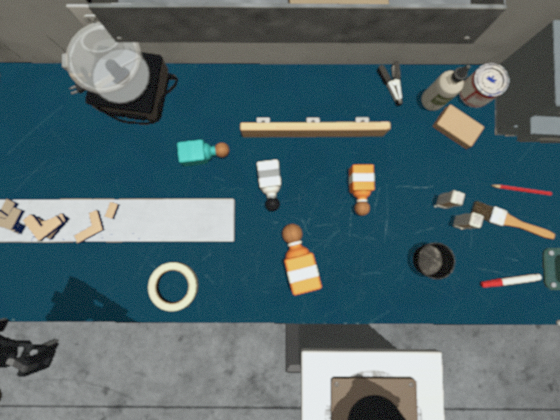

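View pics/side1.png

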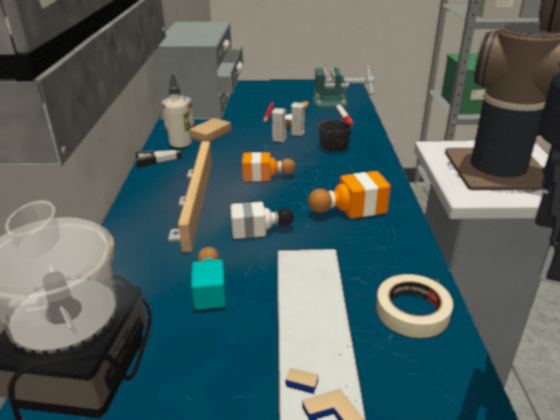

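The top view shows these candidates:
- small orange bottle at (362,190), with its foot towards the fence
- larger orange bottle at (300,262), a decoy
- turquoise bottle at (200,151), a decoy
- white bottle at (269,183), to be left alone

The fence front runs along row ~135, columns 241–390. I choose the one at (362,190) and check it in a crop.

Run:
```python
from h import *
c=pickle.load(open('top1.pkl','rb'))
im=c['color'][110:230,230:400,::-1]
cv2.imwrite('pics/crop1.png',cv2.resize(im,None,fx=4.5,fy=4.5,interpolation=cv2.INTER_CUBIC))
for n,u,v in [('ball',362,208),('band',362,179),('foot',362,168),('wball',272,204),('big',292,232),('fenceTopL',245,126),('fenceTopR',385,126),('bench',320,180),('cab',300,30)]: print(n,world(c,u,v).round(4))
hsv=cv2.cvtColor(c['color'],cv2.COLOR_RGB2HSV)
# point cloud of bottle region above bench
def cloud(u0,u1,v0,v1,z0,z1):
    P=np.array([world(c,u,v) for v in range(v0,v1) for u in range(u0,u1)]); return P[(P[:,2]>z0)&(P[:,2]<z1)]
P=cloud(340,385,155,222,.02,.08); print(P.min(0).round(4),P.max(0).round(4))
B=P[P[:,2]>.043]
for x in np.arange(P[:,0].min(),P[:,0].max(),.008):
    q=P[(P[:,0]>=x)&(P[:,0]<x+.008)]; print(round(x,3),q[:,1].min().round(4),q[:,1].max().round(4),q[:,2].max().round(4),len(q))
F=cloud(235,395,115,140,.055,.068)
for a,b in [(0.0,.1),(.1,.2),(.2,.3),(.3,.4)]:
    q=F[(F[:,1]>a)&(F[:,1]<b)]; 
    if len(q): print('fence',a,np.percentile(q[:,0],[2,98]).round(4))
print(F.min(0),F.max(0))
```

```text
ball [0.4757 0.0253 0.0379]
band [0.5408 0.0262 0.047 ]
foot [0.5664 0.0253 0.0453]
wball [0.4835 0.2297 0.0392]
big [0.4198 0.1848 0.0537]
fenceTopL [0.6589 0.292  0.0596]
fenceTopR [ 0.661  -0.0257  0.0582]
bench [ 5.461e-01  1.159e-01 -1.000e-04]
cab [0.7413 0.1822 0.3102]
[4.626e-01 4.000e-04 2.000e-02] [0.5736 0.049  0.0528]
0.463 0.0099 0.0381 0.0389 44
0.471 0.0106 0.0401 0.0414 56
0.479 0.0088 0.0391 0.0439 41
0.487 0.012 0.0363 0.0388 37
0.495 0.0141 0.0339 0.0347 32
0.503 0.0057 0.0426 0.0429 59
0.511 0.0012 0.0474 0.0491 83
0.519 0.0011 0.0484 0.0528 71
0.527 0.001 0.0487 0.0509 91
0.535 0.0004 0.0488 0.0511 74
0.543 0.0007 0.0489 0.0525 91
0.551 0.0005 0.0488 0.0524 74
0.559 0.0028 0.0486 0.0505 87
0.567 0.0028 0.049 0.0503 68
fence 0.0 [0.6527 0.6703]
fence 0.1 [0.6514 0.6697]
fence 0.2 [0.6504 0.6665]
fence 0.3 [0.6507 0.6654]
[ 0.64958868 -0.03506807  0.055002  ] [0.67139123 0.30366543 0.06431539]
```

View pics/crop1.png

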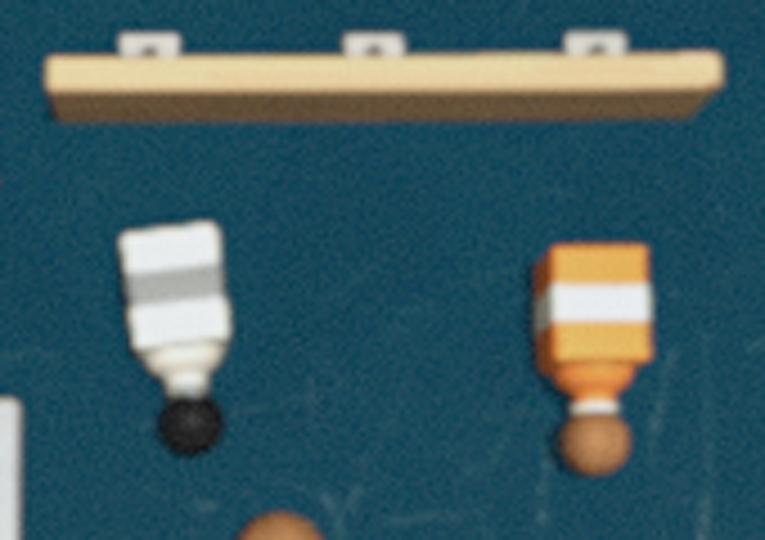

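The crop confirms it. The small orange bottle has a white band at crop (598,300) and a brown ball at (595,442), with its foot towards the fence; the white bottle lies to its left. The ball is at about (0.478, 0.025, 0.024), and the fence front is at x≈0.652.

Call:
{"method": "step_arm", "body": {"commands": [{"gripper": -1, "spin": -7}, {"gripper": -1, "spin": -7}, {"gripper": -1, "spin": -6.8}, {"gripper": -1, "x": -17, "y": -43}, {"gripper": -1, "x": -17, "y": -43}, {"gripper": -1, "x": -17, "y": -43}, {"gripper": -1, "x": -17, "y": -43}, {"gripper": -1, "x": -17, "y": -43}, {"gripper": -1, "x": -17, "y": -43}, {"gripper": -1, "x": -17, "y": -43}], "force": 40}}

```text
invalid input
```

Call:
{"method": "step_arm", "body": {"commands": [{"gripper": -1, "x": 0, "y": 0, "z": 0, "spin": -7}, {"gripper": -1, "x": 0, "y": 0, "z": 0, "spin": -7}, {"gripper": -1, "x": 0, "y": 0, "z": 0, "spin": -6.8}, {"gripper": -1, "x": -17, "y": -43, "z": 0, "spin": 0}, {"gripper": -1, "x": -17, "y": -43, "z": 0, "spin": 0}, {"gripper": -1, "x": -17, "y": -43, "z": 0, "spin": 0}, {"gripper": -1, "x": -17, "y": -43, "z": 0, "spin": 0}, {"gripper": -1, "x": -17, "y": -43, "z": 0, "spin": 0}, {"gripper": -1, "x": -17, "y": -43, "z": 0, "spin": 0}, {"gripper": -1, "x": -17, "y": -43, "z": 0, "spin": 0}], "force": 40}}

```text
time: 1.1
eef_pos: [0.3586, 0.3282, 0.2449]
tcp_rot: [-0.0, 1.0, -0.0, -0.0]
contact_force: [0.9, -0.0, -0.4]
opening: 0.998
finger_force: 0.0
```

Call:
{"method": "step_arm", "body": {"commands": [{"gripper": -1, "x": -17, "y": -43, "z": 0, "spin": 0}, {"gripper": -1, "x": -17, "y": -43, "z": 0, "spin": 0}, {"gripper": -1, "x": -17, "y": -43, "z": 0, "spin": 0}, {"gripper": -1, "x": -17, "y": -43, "z": 0, "spin": 0}, {"gripper": -1, "x": -17, "y": -43, "z": 0, "spin": 0}, {"gripper": -1, "x": -17, "y": -43, "z": 0, "spin": 0}, {"gripper": -1, "x": -17, "y": -43, "z": 0, "spin": 0}, {"gripper": -1, "x": 0, "y": 0, "z": 40, "spin": 0}, {"gripper": -1, "x": 0, "y": 0, "z": 40, "spin": 0}, {"gripper": -1, "x": 0, "y": 0, "z": 0, "spin": 0}]}}

```text
time: 2.1
eef_pos: [0.4731, 0.0292, 0.1591]
tcp_rot: [0.001, 1.0, 0.001, -0.007]
contact_force: [-0.8, -0.7, -0.5]
opening: 1.001
finger_force: 0.0
```

Run:
```python
from h import *
c=snap('wrist','w1'); print(c['s']['eef_pos'],c['s']['tcp_rot'],np.array(c['mount']).round(3))
P=np.array([world(c,u,v) for v in range(0,420,2) for u in range(0,560,2)])
uv=np.array([(u,v) for v in range(0,420,2) for u in range(0,560,2)])
m=(P[:,0]>.44)&(P[:,0]<.6)&(P[:,1]>-.02)&(P[:,1]<.07)&(P[:,2]>.012)&(P[:,2]<.07)
Q=P[m]
for x in np.arange(Q[:,0].min(),Q[:,0].max(),.006):
    q=Q[(Q[:,0]>=x)&(Q[:,0]<x+.006)]; print(round(x,3),q[:,1].min().round(4),q[:,1].max().round(4),q[:,2].max().round(4),len(q))
```

```text
[0.47312063 0.02918851 0.15911386] [ 5.67340521e-04  9.99976929e-01  1.03752141e-03 -6.68908655e-03] [[-0.001  0.946  0.325  0.084]
 [ 1.     0.001 -0.    -0.001]
 [-0.     0.325 -0.946 -0.127]
 [ 0.     0.     0.     1.   ]]
0.46 0.0088 0.0323 0.036 76
0.466 0.0056 0.0371 0.0393 95
0.472 0.0057 0.0371 0.0405 77
0.478 0.0056 0.0371 0.0402 66
0.484 0.0101 0.0338 0.0382 30
0.49 0.0113 0.0324 0.0351 50
0.496 0.0111 0.0325 0.0341 51
0.502 0.0044 0.039 0.0413 119
0.508 0.0027 0.0412 0.0448 104
0.514 -0.0022 0.0453 0.0481 195
0.52 -0.0026 0.0447 0.0483 96
0.526 -0.0008 0.0448 0.0484 112
0.532 -0.001 0.0449 0.0486 97
0.538 -0.0012 0.045 0.0483 100
0.544 -0.0015 0.0451 0.0485 103
0.55 -0.0019 0.0452 0.0483 90
0.556 -0.0022 0.0453 0.0484 92
0.562 -0.0004 0.0453 0.0483 89
0.568 -0.0006 0.0455 0.0476 71
0.574 0.0091 0.0273 0.0447 2
```

View pics/w1.png

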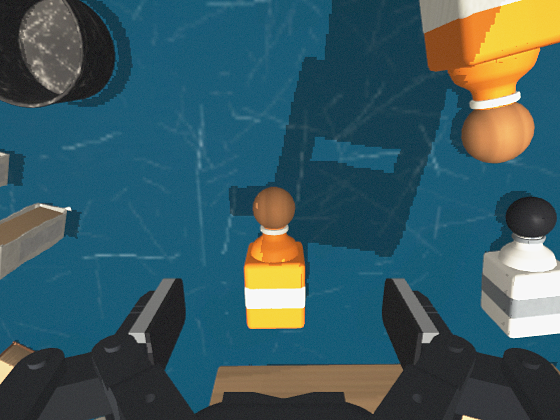

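The wrist view has the ball at (274,208), between the open fingers and slightly off centre. The ball measures about (0.4755, 0.022).

Call:
{"method": "step_arm", "body": {"commands": [{"gripper": -1, "x": 0, "y": -5, "z": 0, "spin": 0}, {"gripper": -1, "x": 0, "y": 0, "z": 30, "spin": 0}, {"gripper": -1, "x": 0, "y": 0, "z": 30, "spin": 0}, {"gripper": -1, "x": 0, "y": 0, "z": 30, "spin": 0}, {"gripper": -1, "x": 0, "y": 0, "z": 15, "spin": 0}, {"gripper": -1, "x": 0, "y": 0, "z": 10, "spin": 0}, {"gripper": -1, "x": 0, "y": 0, "z": 0, "spin": 0}, {"gripper": -1, "x": 0, "y": 0, "z": 0, "spin": 0}, {"gripper": -1, "x": 0, "y": 0, "z": 0, "spin": 0}, {"gripper": -1, "x": 0, "y": 0, "z": 0, "spin": 0}]}}

```text
time: 3.15
eef_pos: [0.4787, 0.024, 0.0516]
tcp_rot: [-0.0, 1.0, -0.0, 0.001]
contact_force: [0.2, 0.8, -0.0]
opening: 0.999
finger_force: 0.0
```

Call:
{"method": "step_arm", "body": {"commands": [{"gripper": -1, "x": 3, "y": -2, "z": 9, "spin": 0}, {"gripper": -1, "x": 0, "y": 0, "z": 10, "spin": 0}, {"gripper": -1, "x": 0, "y": 0, "z": 10, "spin": 0}, {"gripper": -1, "x": 0, "y": 0, "z": 0, "spin": 0}, {"gripper": 1, "x": 0, "y": 0, "z": 0, "spin": 0}, {"gripper": 1, "x": 0, "y": 0, "z": 0, "spin": 0}, {"gripper": 1, "x": 0, "y": 0, "z": 0, "spin": 0}, {"gripper": 1, "x": 0, "y": 0, "z": 0, "spin": 0}, {"gripper": 1, "x": 0, "y": 0, "z": 0, "spin": 0}, {"gripper": 1, "x": 0, "y": 0, "z": 0, "spin": 0}], "force": 30}}

```text
time: 4.15
eef_pos: [0.475, 0.0221, 0.0217]
tcp_rot: [-0.0, 1.0, -0.0, 0.0]
contact_force: [0.5, 0.6, 2.2]
opening: 0.375
finger_force: 29.6
```

Gripped. Next I slide it 26 mm towards the fence while it is still lying, so that it will end up against the fence when it tips.

Call:
{"method": "step_arm", "body": {"commands": [{"gripper": 1, "x": -3, "y": 0, "z": 0, "spin": 0}, {"gripper": 1, "x": -3, "y": 0, "z": 0, "spin": 0}, {"gripper": 1, "x": -3, "y": 0, "z": 0, "spin": 0}, {"gripper": 1, "x": -3, "y": 0, "z": 0, "spin": 0}, {"gripper": 1, "x": -3, "y": 0, "z": 0, "spin": 0}, {"gripper": 1, "x": -3, "y": 0, "z": 0, "spin": 0}, {"gripper": 1, "x": -3, "y": 0, "z": 0, "spin": 0}, {"gripper": 1, "x": -3, "y": 0, "z": 0, "spin": 0}, {"gripper": 1, "x": -2, "y": 0, "z": 0, "spin": 0}, {"gripper": 1, "x": 0, "y": 0, "z": 0, "spin": 0}]}}

```text
time: 5.15
eef_pos: [0.5013, 0.0221, 0.0215]
tcp_rot: [-0.0, 1.0, -0.0, 0.001]
contact_force: [-1.6, -0.9, 3.2]
opening: 0.375
finger_force: 29.7
```

Call:
{"method": "step_arm", "body": {"commands": [{"gripper": 1, "x": -2.4, "y": 0, "z": -8.5, "spin": 0}, {"gripper": 1, "x": -3.3, "y": 0, "z": -8.2, "spin": 0}, {"gripper": 1, "x": -4, "y": 0, "z": -7.9, "spin": 0}, {"gripper": 1, "x": -4.5, "y": 0, "z": -7.5, "spin": 0}, {"gripper": 1, "x": -5.2, "y": 0, "z": -7.1, "spin": 0}, {"gripper": 1, "x": -5.8, "y": 0, "z": -6.6, "spin": 0}, {"gripper": 1, "x": -6.4, "y": 0, "z": -6.1, "spin": 0}, {"gripper": 1, "x": -6.8, "y": 0, "z": -5.5, "spin": 0}, {"gripper": 1, "x": 0, "y": 0, "z": 0, "spin": 0}, {"gripper": 1, "x": 0, "y": 0, "z": 0, "spin": 0}]}}

```text
time: 6.15
eef_pos: [0.5391, 0.0221, 0.0786]
tcp_rot: [-0.0, 1.0, 0.0, -0.0]
contact_force: [-0.4, 0.0, -2.4]
opening: 0.378
finger_force: 29.9
```

Run:
```python
from h import *
c=snap('side','s2'); print(c['s']['eef_pos'],c['s']['contact_force'],c['s']['opening'])
im=c['color'][80:260,120:390,::-1]
cv2.imwrite('pics/s2c.png',cv2.resize(im,None,fx=2.9,fy=2.9,interpolation=cv2.INTER_CUBIC))
```

```text
[0.53905098 0.02214409 0.07861878] [-0.35560848  0.01302648 -2.43748177] 0.3784758379163676
```

View pics/s2c.png

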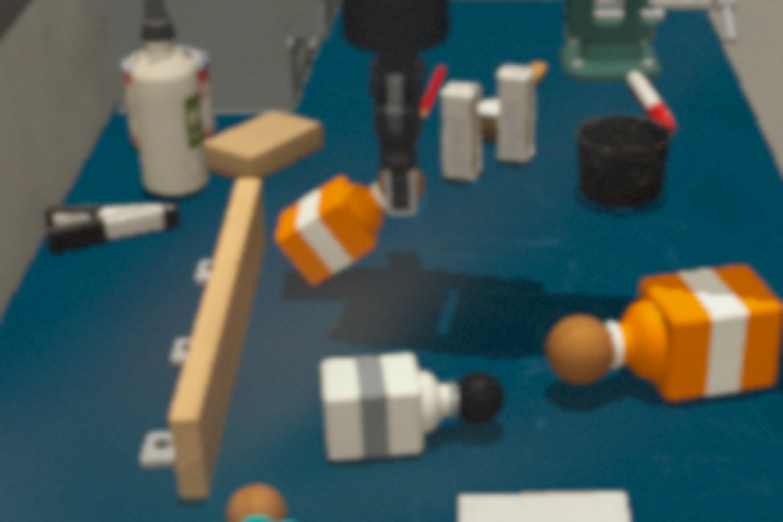

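The bottle is tilted roughly 35–40°, with its foot near crop (312,282) and the ball in the fingers at (400,185). I measure its foot's height from the depth map.

Run:
```python
from h import *
c=read_camera('side')
h=cv2.cvtColor(c['color'],cv2.COLOR_RGB2HSV)
m=(h[...,0]<22)&(h[...,1]>120)&(h[...,2]>110)
P=np.array([np.r_[world(c,u,v)] for v in range(135,182) for u in range(212,258) if m[v,u]])
P=P[(P[:,1]<.06)&(P[:,1]>-.03)]
print(len(P),np.percentile(P,[0,1,50,99,100],axis=0).round(4))
Q=P[P[:,1]>.036]  # side face
print(Q[np.argsort(Q[:,2])[:5]].round(4),Q[np.argsort(Q[:,0])[-3:]].round(4),Q[np.argsort(Q[:,0])[:3]].round(4),Q[np.argsort(Q[:,2])[-3:]].round(4))
print([get_state()['contact_force'].round(2) for _ in range(4)])
```

```text
635 [[ 0.5533 -0.0206 -0.0013]
 [ 0.5554  0.004   0.0037]
 [ 0.5842  0.0441  0.054 ]
 [ 0.6287  0.0501  0.0772]
 [ 0.6321  0.0514  0.0777]]
[[0.6075 0.0435 0.0093]
 [0.6032 0.0417 0.0108]
 [0.6049 0.0464 0.0109]
 [0.6097 0.0419 0.011 ]
 [0.6051 0.0437 0.0119]] [[0.6285 0.0441 0.0489]
 [0.6288 0.0441 0.0441]
 [0.629  0.0392 0.0488]] [[0.5557 0.0377 0.052 ]
 [0.5576 0.0375 0.0591]
 [0.5577 0.0375 0.0567]] [[0.5862 0.0441 0.0766]
 [0.5819 0.0442 0.0766]
 [0.5822 0.04   0.077 ]]
[array([ 0.14, -0.18, -2.16]), array([ 0.14, -0.18, -2.16]), array([ 0.14, -0.18, -2.16]), array([ 0.14, -0.18, -2.16])]
```

The foot is about 9 mm off the bench because pad friction is holding the tilt. I drop the grip to 20 N and lower the hand so the foot swings back down.

Call:
{"method": "step_arm", "body": {"commands": [{"gripper": 1, "x": 0, "y": 0, "z": 0, "spin": 0}, {"gripper": 1, "x": 0, "y": 0, "z": 0, "spin": 0}, {"gripper": 1, "x": 0, "y": 0, "z": 1, "spin": 0}, {"gripper": 1, "x": 0, "y": 0, "z": 1, "spin": 0}, {"gripper": 1, "x": 0, "y": 0, "z": 1, "spin": 0}, {"gripper": 1, "x": 0, "y": 0, "z": 1, "spin": 0}, {"gripper": 1, "x": 0, "y": 0, "z": 1, "spin": 0}, {"gripper": 1, "x": 0, "y": 0, "z": 0, "spin": 0}, {"gripper": 1, "x": 0, "y": 0, "z": 0, "spin": 0}, {"gripper": 1, "x": 0, "y": 0, "z": 0, "spin": 0}], "force": 20}}

```text
time: 7.25
eef_pos: [0.5391, 0.0221, 0.0738]
tcp_rot: [-0.0, 1.0, -0.0, 0.0]
contact_force: [-0.1, -0.1, -1.8]
opening: 0.377
finger_force: 29.9
```

```bash
cat > m.py <<'E'
from h import *
def meas():
    c=read_camera('side'); s=get_state()
    h=cv2.cvtColor(c['color'],cv2.COLOR_RGB2HSV)
    m=(h[...,0]<22)&(h[...,1]>120)&(h[...,2]>110)
    P=np.array([world(c,u,v) for v in range(125,185) for u in range(195,262) if m[v,u]])
    P=P[(P[:,1]<.055)&(P[:,1]>.032)&(P[:,0]<.66)&(P[:,2]>-.01)]
    h=cv2.convexHull(P[:,[0,2]].astype(np.float32))
    e=s['eef_pos']; b=np.array([e[0],e[2]+.0024])
    r=cv2.minAreaRect(P[:,[0,2]].astype(np.float32)*1000)
    print(e.round(4),s['contact_force'].round(1),s['opening'].round(3),'n',len(P),'x',np.percentile(P[:,0],[1,99]).round(4),'z',np.percentile(P[:,2],[1,99]).round(4),'rect',r)
meas()
E
python3 m.py
```

```text
Traceback (most recent call last):
  File "m.py", line 12, in <module>
    meas()
    ~~~~^^
  File "m.py", line 11, in meas
    print(e.round(4),s['contact_force'].round(1),s['opening'].round(3),'n',len(P),'x',np.percentile(P[:,0],[1,99]).round(4),'z',np.percentile(P[:,2],[1,99]).round(4),'rect',r)
                                                 ^^^^^^^^^^^^^^^^^^
AttributeError: 'float' object has no attribute 'round'
```

Call:
{"method": "step_arm", "body": {"commands": [{"gripper": 1, "x": 0, "y": 0, "z": 2, "spin": 0}, {"gripper": 1, "x": 0, "y": 0, "z": 2, "spin": 0}, {"gripper": 1, "x": 0, "y": 0, "z": 0, "spin": 0}, {"gripper": 0.3, "x": 0, "y": 0, "z": 0, "spin": 0}, {"gripper": 0.3, "x": 0, "y": 0, "z": 0, "spin": 0}, {"gripper": 0.3, "x": 0, "y": 0, "z": 0, "spin": 0}, {"gripper": 0.3, "x": 0, "y": 0, "z": 0, "spin": 0}, {"gripper": 0.3, "x": 0, "y": 0, "z": 0, "spin": 0}, {"gripper": 0.3, "x": 0, "y": 0, "z": 0, "spin": 0}, {"gripper": 0.3, "x": 0, "y": 0, "z": 0, "spin": 0}], "force": 20}}

```text
time: 8.3
eef_pos: [0.5391, 0.0221, 0.0697]
tcp_rot: [-0.0, 1.0, -0.0, 0.0]
contact_force: [0.1, 0.1, -0.8]
opening: 0.379
finger_force: 30.0
```

```bash
sed -i "s/s\['opening'\].round(3)/round(s['opening'],3),s['finger_force']/" m.py; python3 m.py
```

```text
[0.5391 0.0221 0.0697] [ 0.2 -1.  -1.9] 0.378 29.988933205604553 n 518 x [0.5578 0.6505] z [0.0061 0.0691] rect ((600.8533935546875, 34.47163391113281), (65.16971588134766, 94.01848602294922), 81.64224243164062)
```

The fingers kept the old 30 N. I lay the bottle back down and re-grip at 20 N, so that it pivots more freely.

Call:
{"method": "step_arm", "body": {"commands": [{"gripper": 1, "x": 5, "y": 0, "z": 5, "spin": 0}, {"gripper": 1, "x": 5, "y": 0, "z": 7, "spin": 0}, {"gripper": 1, "x": 5, "y": 0, "z": 7, "spin": 0}, {"gripper": 1, "x": 5, "y": 0, "z": 7, "spin": 0}, {"gripper": 1, "x": 5, "y": 0, "z": 7, "spin": 0}, {"gripper": 1, "x": 5, "y": 0, "z": 7, "spin": 0}, {"gripper": 1, "x": 4, "y": 0, "z": 5, "spin": 0}, {"gripper": 1, "x": 4, "y": 0, "z": 3, "spin": 0}, {"gripper": 1, "x": 0, "y": 0, "z": 0, "spin": 0}, {"gripper": 1, "x": 0, "y": 0, "z": 0, "spin": 0}], "force": 20}}

```text
time: 9.35
eef_pos: [0.5014, 0.0221, 0.0223]
tcp_rot: [-0.0, 1.0, -0.0, 0.0]
contact_force: [0.2, 0.8, 3.2]
opening: 0.381
finger_force: 30.3
```

Call:
{"method": "step_arm", "body": {"commands": [{"gripper": 0, "x": 0, "y": 0, "z": 0, "spin": 0}, {"gripper": 0, "x": 0, "y": 0, "z": 0, "spin": 0}, {"gripper": 0, "x": 0, "y": 0, "z": 0, "spin": 0}, {"gripper": 0, "x": 0, "y": 0, "z": 0, "spin": 0}, {"gripper": 1, "x": 0, "y": 0, "z": 0, "spin": 0}, {"gripper": 1, "x": 0, "y": 0, "z": 0, "spin": 0}, {"gripper": 1, "x": 0, "y": 0, "z": 0, "spin": 0}, {"gripper": 1, "x": 0, "y": 0, "z": 0, "spin": 0}, {"gripper": 1, "x": 0, "y": 0, "z": 0, "spin": 0}, {"gripper": 1, "x": 0, "y": 0, "z": 0, "spin": 0}], "force": 20}}

```text
time: 10.35
eef_pos: [0.5008, 0.0221, 0.0216]
tcp_rot: [-0.0, 1.0, 0.0, -0.0]
contact_force: [-2.6, 0.1, 1.7]
opening: 0.381
finger_force: 19.8
```

```bash
python3 m.py
python3 - <<'E'
from h import *
c=snap('top','t2')
P=np.array([world(c,u,v) for v in range(125,225) for u in range(340,385)]);P=P[(P[:,2]>.043)&(P[:,2]<.054)&(P[:,0]<.64)]
for x in np.arange(.53,.62,.01):
    q=P[(P[:,0]>=x)&(P[:,0]<x+.01)]
    if len(q): print(round(x,3),q.min(0).round(4),q.max(0).round(4))
E
```

```text
[0.5008 0.0222 0.0216] [-0.5 -0.5  2.2] 0.383 19.81917232275009 n 469 x [0.5327 0.6505] z [0.0018 0.0577] rect ((593.7029418945312, 26.245960235595703), (123.24935913085938, 56.56647872924805), 5.9658002853393555)
0.54 [0.543  0.044  0.0459] [0.55   0.0463 0.0477]
0.55 [0.5501 0.0414 0.0431] [0.5594 0.0483 0.0496]
0.56 [0.5615 0.0392 0.0436] [0.5688 0.0483 0.0496]
0.57 [0.5704 0.0367 0.0434] [0.5799 0.0482 0.0501]
0.58 [0.5803 0.0323 0.0438] [0.5896 0.0479 0.0496]
0.59 [0.5912 0.0272 0.0443] [0.5989 0.0483 0.0494]
0.6 [0.6003 0.0019 0.0451] [0.6014 0.0452 0.049 ]
```

Call:
{"method": "step_arm", "body": {"commands": [{"gripper": 1, "x": -2.4, "y": 0, "z": -8.5, "spin": 0}, {"gripper": 1, "x": -3.3, "y": 0, "z": -8.2, "spin": 0}, {"gripper": 1, "x": -4, "y": 0, "z": -7.9, "spin": 0}, {"gripper": 1, "x": -4.5, "y": 0, "z": -7.5, "spin": 0}, {"gripper": 1, "x": -5.2, "y": 0, "z": -7, "spin": 0}, {"gripper": 1, "x": -5.8, "y": 0, "z": -6.4, "spin": 0}, {"gripper": 1, "x": -6.4, "y": 0, "z": -5.8, "spin": 0}, {"gripper": 1, "x": -6.8, "y": 0, "z": -5, "spin": 0}, {"gripper": 1, "x": 0, "y": 0, "z": 0, "spin": 0}, {"gripper": 1, "x": 0, "y": 0, "z": 0, "spin": 0}]}}

```text
time: 11.45
eef_pos: [0.5395, 0.0221, 0.078]
tcp_rot: [-0.0, 1.0, -0.0, -0.0]
contact_force: [-1.3, -0.2, -0.2]
opening: 0.381
finger_force: 20.1
```

```bash
python3 m.py
python3 - <<'E'
from h import *
c=snap('side','s3')
im=c['color'][120:210,170:290,::-1]
cv2.imwrite('pics/s3c.png',cv2.resize(im,None,fx=6,fy=6,interpolation=cv2.INTER_CUBIC))
E
```

```text
[0.5392 0.0221 0.0777] [ 0.  -0.4 -0. ] 0.376 20.088432133197784 n 493 x [0.5557 0.6503] z [0.0069 0.0722] rect ((598.9570922851562, 35.33701705932617), (68.62555694580078, 95.794921875), 79.54376983642578)
```

View pics/s3c.png

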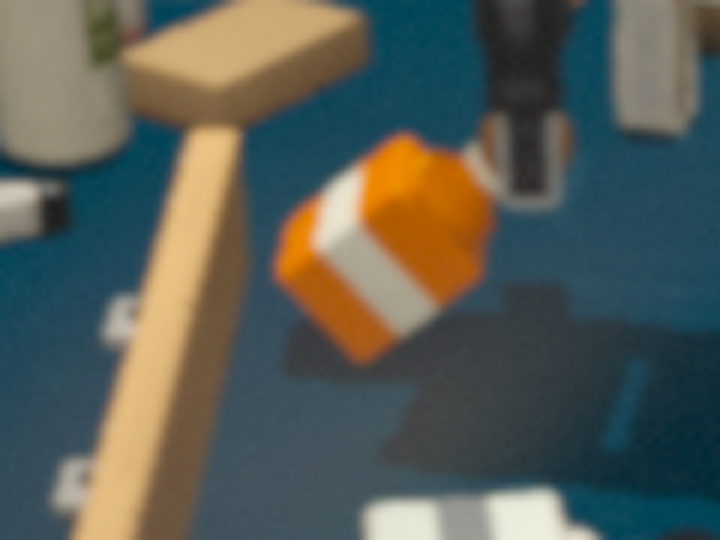

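Now the tilt is about 40°, the foot edge (crop (362,362)) is down on the bench and the hand carries almost no load. I continue along the arc.

Call:
{"method": "step_arm", "body": {"commands": [{"gripper": 1, "x": -4.4, "y": 0, "z": -2.9, "spin": 0}, {"gripper": 1, "x": -4.4, "y": 0, "z": -2.8, "spin": 0}, {"gripper": 1, "x": -3.9, "y": 0, "z": -2.1, "spin": 0}, {"gripper": 1, "x": -3.9, "y": 0, "z": -2, "spin": 0}, {"gripper": 1, "x": -4, "y": 0, "z": -1.8, "spin": 0}, {"gripper": 1, "x": -4, "y": 0, "z": -1.6, "spin": 0}, {"gripper": 1, "x": -4.2, "y": 0, "z": -1.5, "spin": 0}, {"gripper": 1, "x": -4.2, "y": 0, "z": -1.4, "spin": 0}, {"gripper": 1, "x": 0, "y": 0, "z": 0, "spin": 0}, {"gripper": 1, "x": 0, "y": 0, "z": 0, "spin": 0}]}}

```text
time: 12.55
eef_pos: [0.5726, 0.0221, 0.0943]
tcp_rot: [-0.0, 1.0, -0.0, 0.0]
contact_force: [-1.6, 0.7, 2.6]
opening: 0.382
finger_force: 20.3
```

```bash
python3 m.py
python3 - <<'E'
from h import *
c=snap('side','s4')
im=c['color'][120:210,170:290,::-1]
cv2.imwrite('pics/s4c.png',cv2.resize(im,None,fx=6,fy=6,interpolation=cv2.INTER_CUBIC))
E
```

```text
[0.5725 0.0221 0.0943] [-1.3  0.6  2.7] 0.383 20.316065847873688 n 510 x [0.5748 0.6503] z [0.006  0.0774] rect ((606.1096801757812, 37.66853713989258), (73.2862777709961, 78.33473205566406), 71.43009948730469)
```

View pics/s4c.png

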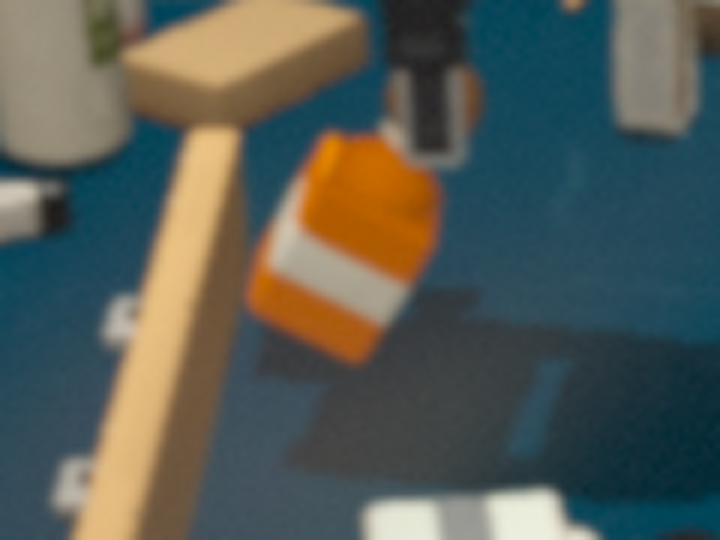

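Tilt is now about 60°, the foot edge is at (358,362) on the bench with light downward load. I keep going over the top.

Call:
{"method": "step_arm", "body": {"commands": [{"gripper": 1, "x": -4.2, "y": 0, "z": -1.2, "spin": 0}, {"gripper": 1, "x": -4.2, "y": 0, "z": -1, "spin": 0}, {"gripper": 1, "x": -4.2, "y": 0, "z": -0.7, "spin": 0}, {"gripper": 1, "x": -4.2, "y": 0, "z": -0.6, "spin": 0}, {"gripper": 1, "x": -4.2, "y": 0, "z": -0.4, "spin": 0}, {"gripper": 1, "x": -4.2, "y": 0, "z": -0.2, "spin": 0}, {"gripper": 1, "x": -4.2, "y": 0, "z": 0, "spin": 0}, {"gripper": 1, "x": -4.2, "y": 0, "z": 0, "spin": 0}, {"gripper": 1, "x": -4.2, "y": 0, "z": 0.4, "spin": 0}, {"gripper": 1, "x": 0, "y": 0, "z": 0, "spin": 0}]}}

```text
time: 13.65
eef_pos: [0.611, 0.0221, 0.098]
tcp_rot: [-0.0, 1.0, 0.0, 0.001]
contact_force: [0.1, 0.5, 3.7]
opening: 0.381
finger_force: 20.7
```

Call:
{"method": "step_arm", "body": {"commands": [{"gripper": 1, "x": -3.5, "y": 0, "z": 0.5, "spin": 0}, {"gripper": 1, "x": -3.5, "y": 0, "z": 0.5, "spin": 0}, {"gripper": 1, "x": -3.5, "y": 0, "z": 0.5, "spin": 0}, {"gripper": 1, "x": -3, "y": 0, "z": 0.6, "spin": 0}, {"gripper": 1, "x": -2, "y": 0, "z": 0.4, "spin": 0}, {"gripper": 1, "x": -1, "y": 0, "z": 0, "spin": 0}, {"gripper": 1, "x": -1, "y": 0, "z": 0, "spin": 0}, {"gripper": 1, "x": 0, "y": 0, "z": 0, "spin": 0}, {"gripper": 1, "x": 0, "y": 0, "z": 0, "spin": 0}, {"gripper": 1, "x": 0, "y": 0, "z": 0, "spin": 0}]}}

```text
time: 14.65
eef_pos: [0.6275, 0.0222, 0.0952]
tcp_rot: [-0.0, 1.0, 0.0, -0.0]
contact_force: [0.2, 0.6, 3.4]
opening: 0.383
finger_force: 20.8
```

```bash
python3 m.py
python3 - <<'E'
from h import *
c=snap('side','s5')
im=c['color'][120:210,170:290,::-1]
cv2.imwrite('pics/s5c.png',cv2.resize(im,None,fx=6,fy=6,interpolation=cv2.INTER_CUBIC))
E
```

```text
[0.6276 0.0222 0.0952] [0.5 0.7 3.2] 0.383 20.8160662651062 n 550 x [0.6015 0.6564] z [-0.0006  0.0746] rect ((629.3170776367188, 49.61600875854492), (103.66268157958984, 56.99832534790039), 82.12540435791016)
```

View pics/s5c.png

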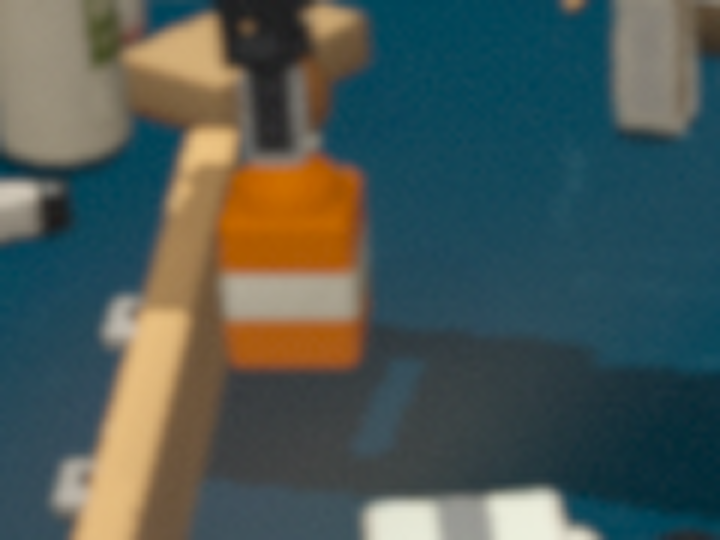

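It stands upright, foot at (295,365), right beside the fence face at (225,300). I push gently 3 mm more until it touches.

Call:
{"method": "step_arm", "body": {"commands": [{"gripper": 1, "x": -1, "y": 0, "z": 0, "spin": 0}, {"gripper": 1, "x": -1, "y": 0, "z": 0, "spin": 0}, {"gripper": 1, "x": -1, "y": 0, "z": 0, "spin": 0}, {"gripper": 1, "x": 0, "y": 0, "z": 0, "spin": 0}, {"gripper": 1, "x": 0, "y": 0, "z": 0, "spin": 0}, {"gripper": 1, "x": 0, "y": 0, "z": 0, "spin": 0}, {"gripper": 1, "x": 0, "y": 0, "z": 0, "spin": 0}, {"gripper": 1, "x": 0, "y": 0, "z": 0, "spin": 0}, {"gripper": 1, "x": 0, "y": 0, "z": 0, "spin": 0}, {"gripper": 1, "x": 0, "y": 0, "z": 0, "spin": 0}]}}

```text
time: 15.75
eef_pos: [0.6296, 0.0221, 0.0951]
tcp_rot: [-0.0, 1.0, -0.0, -0.002]
contact_force: [-3.1, -0.1, 5.6]
opening: 0.388
finger_force: 20.9
```

Fence contact felt (−3 N). Relax slightly, open and lift away.

Call:
{"method": "step_arm", "body": {"commands": [{"gripper": 1, "x": 1, "y": 0, "z": 0, "spin": 0}, {"gripper": 1, "x": 0, "y": 0, "z": 0, "spin": 0}, {"gripper": -1, "x": 0, "y": 0, "z": 0, "spin": 0}, {"gripper": -1, "x": 0, "y": 0, "z": 0, "spin": 0}, {"gripper": -1, "x": 0, "y": 0, "z": 0, "spin": 0}, {"gripper": -1, "x": 0, "y": 0, "z": 0, "spin": 0}, {"gripper": -1, "x": 0, "y": 0, "z": 0, "spin": 0}, {"gripper": -1, "x": 0, "y": 0, "z": 0, "spin": 0}, {"gripper": -1, "x": 0, "y": 0, "z": 0, "spin": 0}, {"gripper": -1, "x": 0, "y": 0, "z": 0, "spin": 0}]}}

```text
time: 16.75
eef_pos: [0.6298, 0.0222, 0.0954]
tcp_rot: [-0.0, 1.0, -0.0, 0.0]
contact_force: [0.3, -0.8, 0.1]
opening: 1.006
finger_force: 0.0
```

Call:
{"method": "step_arm", "body": {"commands": [{"gripper": -1, "x": 0, "y": 0, "z": -10, "spin": 0}, {"gripper": -1, "x": 0, "y": 0, "z": -15, "spin": 0}, {"gripper": -1, "x": 0, "y": 0, "z": -15, "spin": 0}, {"gripper": -1, "x": 0, "y": 0, "z": -15, "spin": 0}, {"gripper": -1, "x": 5, "y": 0, "z": -15, "spin": 0}, {"gripper": -1, "x": 30, "y": 0, "z": 0, "spin": 0}, {"gripper": -1, "x": 30, "y": 0, "z": 0, "spin": 0}, {"gripper": -1, "x": 30, "y": 0, "z": 0, "spin": 0}, {"gripper": -1, "x": 0, "y": 0, "z": 0, "spin": 0}, {"gripper": -1, "x": 0, "y": 0, "z": 0, "spin": 0}]}}

```text
time: 17.75
eef_pos: [0.5348, 0.0221, 0.1665]
tcp_rot: [-0.0, 1.0, -0.0, 0.001]
contact_force: [0.4, 0.5, 0.1]
opening: 0.997
finger_force: 0.0
```

```bash
python3 m.py
python3 - <<'E'
from h import *
c=snap('side','s6')
im=c['color'][100:250,150:350,::-1]
cv2.imwrite('pics/s6c.png',cv2.resize(im,None,fx=4,fy=4,interpolation=cv2.INTER_CUBIC))
E
```

```text
[0.5355 0.022  0.1666] [-0.4  0.3  0.1] 0.997 0.0 n 609 x [0.6024 0.6507] z [-0.0002  0.1108] rect ((627.0715942382812, 55.406982421875), (115.24385833740234, 50.36248016357422), 88.48045349121094)
```

View pics/s6c.png

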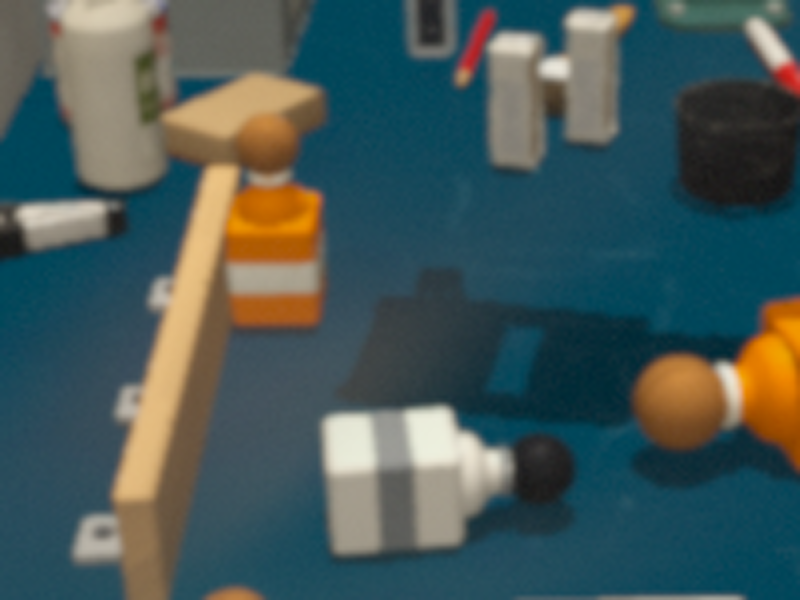

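The orange bottle stands upright against the fence (ball (267,143), foot (275,325)). The white bottle lies undisturbed, and the hand is clear.

```bash
python3 -c "
from plant import *
print(sign_off())"
```

```text
the job is handed in; nothing more can be done
None
```

The small orange oil bottle now stands upright against the fence, released, and I handed the job in; on the first try pad friction held its foot about 9 mm off the bench for a moment, so I laid it back down, re-gripped at 20 N and tipped it with the foot on the bench, and the white bottle was not touched.

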